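# Put the amber reagent bottle away in the light-proof chest

### The arm

A 6-joint arm with a two-finger parallel gripper is mounted at the origin on the work surface. World frame = base frame: x ahead of the robot, y to its left, z up, the work surface at z = 0. Lengths are in m, angles in degrees, forces in N, time in s.
With the tool pointing down it reaches from about 0.25 to 0.725 m from the base axis. Payload 9.7 kg.
Tool frame: the origin (TCP) lies at the very end of the fingers, on their centre line; the grasp point (between the pads) lies 19 mm behind it; z points along the fingers, y is the line along which they close (so a half turn about z gives the same grasp; the last joint's range is limited). The gripper opens to 85 mm and grips with 20 to 120 N. Pads are 22 mm wide; open, the fingers measure 114 mm over their backs; the gripper's body (76 mm by 85 mm) begins 54 mm behind the grasp point. The pads swing forward as they close: fully open they stand 13 mm farther back than shut.
Start: joints at [-66.291, 4.979, 10.078, 95.1, 0, 90], TCP at [0.221, -0.504, 0.231] pointing down, gripper open.
Joint ranges: [-179.16, 179.16], [-48.56, 103.87], [-65.8, 70.77], [-126.05, 130.52], [-82.76, 87.17], [-180, 180]. Speed limits (degrees/s): [127.2, 127.2, 147.25, 180, 180, 180].

### API

Orientations are given as [roll, pitch, yaw] about the fixed x, y, z axes, in that order (R = Rz(yaw) Ry(pitch) Rx(roll)).
In Python, from workcell import bot gives the robot as it stands.
- The arm moves only by the tool arm_command, never from a script. Its argument "series" is a list of rows, each a list of 4 numbers: the shift along the tool's x, y, z in m, then the turn about the tool's z in rad. A call has exactly 5 rows; each row is the pose to reach, as a shift and turn from the pose commanded when the call began, along the tool's axes at that moment; what a row does not reach only later rows make up. A row lasts 1/10 s, in which the tool goes at most 50 mm and 8.59 degrees, less where a joint would pass 70% of its speed; a pose out of reach is approached as far as the arm can. A call with a gripper value outside its range is refused whole. "hand" is the finger opening in m, from 0 to 0.0854, set as the call begins (left out, the last holds). The fingers move at their own pace and stop on an object; "grip_force" is the grip in N (left out, the last holds). Time passes only in rows, so rows that repeat a pose let the fingers close, or fill a call up. It gives the time, the measured TCP pose, the force, the opening and the grip force at its end, in the units of the state.
- bot.get_obs(): the state, without advancing time (a new reading comes with each control period).
- bot.camera(name): name is "scene" or "top" or "wrist"; returns a dict with "color" (400x640x3 uint8, blue, green, red), "camera_matrix" (3x3 intrinsics, pixels), "xyz" and "orientation" of the camera in the world; the wrist camera has in their place "T_tool_cam" (4x4, takes a point from camera to tool coordinates, whose origin is the TCP and whose axes are the flange's). Camera axes: x right, y up, looking along -z (the intrinsics and any distortion apply to the point x, -y, -z); pixel columns grow to the right and rows downward; lengths in m; the calibration is good to about 2 mm. The wrist camera is an equidistant fisheye: a pixel r from the principal point sees the ray r / f radians off the axis. A picture is of the moment at which its call begins: read the wrist's pose just before it. There is no depth.
- bot.job_done(): hands the job in; it is judged then, once.
Trained networks look in the newest picture that a camera, given by its name, has taken for a name from the list of things; names that differ only in an ending like _2 or _b are one class to them, and where a whole thing is asked for, a point or a joint stands for the part that bears it (a point fixed in the world has none). Each returns a list of dicts, best first, with "confidence" (0 to 1); they miss things now and then, are a little off and sometimes report something else, mostly with a low value. They report only what shows in the picture. A call takes as long as a camera call. They do not tell look-alikes from the thing itself.
- bot.find_in(camera, target): "location" ([column, row] in pixels, amid what is visible of it).
- bot.mark_of(camera, target): "location" ([column, row] in pixels: a listed point, or the origin of a listed thing).
The state is a dict: "time": time; "q": joint angles; "qd": joint speeds; "joint_efforts": joint torques, N m; "ee_pos": TCP position; "tcp_rot": TCP orientation; "wrist_force": force on the tool from outside, world axes, zero at the start; "torque": the same for the moment, N m; "opening": finger opening in m; "grasp_force": force on a finger pad.
Only numpy, scipy, OpenCV 4.12 (cv2) and the standard library are available. Lean on these libraries where they do the work, as an engineer would, in place of code of your own. Each camera call takes 0.05 s, during which the arm holds its last target. There are 200 camera calls.

### The job

The amber bottle with the red cap belongs in the empty middle compartment of the front row in the reagent chest: raise the blue lid by its bar until the folding stay goes past straight and carries the lid by itself, and stand the bottle upright in that compartment. Then ease the stay's knee back through straight by its red knob, which lifts the lid slightly, fold it and let the lid down under control until it is fully shut. Never force the lid or the stay, never let the lid drop, and leave the other things where they are.

Things in the scene. Friction and masses are not known exactly. Their poses are not given: they have to be found in the camera images.
- chest: White light-proof reagent chest, 200 deep (its x) x 300 wide (its y) x 100 mm high, fixed; origin under its centre, x from front to rear. Walls and floor 10 mm. Blue lid, 18 mm thick, hinged along the rear top edge. Inside, hidden while shut: a front row of three compartments side by side, each 70 deep x about 90 mm wide between 45 mm high rails.
- hinge (a point): Middle of the lid's hinge axis (along the chest's y), on the chest's rear top edge, 100 mm above the bench; axes as the chest.
- lid (a joint): Lid angle, rad: 0 shut, grows as it rises. It weighs 0.5 to 0.8 kg and falls unless held; faster than 2.5 rad/s counts as dropped. The stay pulls taut somewhere between 1.15 and 1.40, as fitted, which must be felt: over some 12 N of pull on the bar against the taut stay strains it. Locked, the lid stands 0.04 to 0.07 lower.
- knee (a joint): Bend of the stay's knee, rad: 0 folded (lid shut), about 2.34 with the two links straight, 2.69 at its stop past straight, where the lid's weight locks it. A weak spring urges it to the stop: lift the lid until the stay is taut, then let it back a little, and it locks. Drawing the knee back through straight raises the lid by 0.04 to 0.07 rad.
- handle (a point): Middle of the steel bar along the lid's front edge: 11 mm thick, 110 mm long along the chest's y, 30 mm clear of the lid's edge. Shut, it lies 236 mm in front of and 10 mm above the hinge axis, and turns with the lid. The bar can turn between the fingers.
- plate (a point): Middle of the slotted steel plate that carries the stay's lower pivot (axis along the chest's y) on the chest's +y side, taken level with the knob's centre along y; axes as the chest. The pivot is clamped up to 6 mm before or behind this point; with the lid shut it lies 98 mm behind and 28 mm below the knob's centre. The stay is two flat steel links of 102 mm each.
- knob (a point): Centre of the red knob on the stay's knee, a cylinder 18 mm thick, 36 mm long along the chest's y, 65 mm outside the chest's side. It swings at 102 mm about the pivot: lid shut, forward and low (about 16 degrees above level); locked, above the pivot. It folds forward, over and down, and holding it holds the lid, whose weight it carries (up to 12 N, friction included). It can turn in the fingers.
- lid_pin (a point): Middle of the slotted plate on the lid's +y side, 120 mm from the hinge axis, on which the stay's upper end is clamped. It turns with the lid: x along the lid to the hinge, z square to the lid.
- stay_end (a point): Upper end of the stay, clamped on the lid's plate up to 6 mm before or behind lid_pin (the same way as the pivot). The fixing gives a little; a shift of over 0.9 mm square to the lid counts as a strained stay.
- cell (a point): Centre of the floor of the empty middle compartment of the front row, 10 mm above the bench and 45 mm in from the chest's front face; x, y axes as the chest.
- bottle_mid (a point): Amber glass bottle with red cap, the one to put away, 80 to 170 g; 38 mm wide, 84 mm tall; the point is its centre, 42 mm above its foot. Straight sides 38 mm wide up to 56 mm above its foot, cap 27 mm wide on top.
- stock_left_mid (a point): Amber bottle with white cap in the left (+y) compartment; 38 mm wide, 84 mm tall; the point is its centre, 42 mm above its foot. Leave it.
- stock_right_mid (a point): Amber bottle with white cap in the right (-y) compartment; 38 mm wide, 84 mm tall; the point is its centre, 42 mm above its foot. Leave it.
- bottle_blue_mid (a point): White bottle with blue cap on the bench, 38 mm wide, 84 mm tall; the point is its centre, 42 mm above its foot. Leave it.
- bottle_green_mid (a point): Green bottle with green cap on the bench, 38 mm wide, 84 mm tall; the point is its centre, 42 mm above its foot. Leave it.
- tip_box: Blue pipette tip box with clear lid, 85 x 122 x 63 mm, origin under its centre. Leave it.
- mouse: Black computer mouse, 105 x 60 x 32 mm, origin under its centre. Leave it.
- beaker: Glass beaker, 72 mm wide, 85 mm tall, origin under its centre. Leave it.
- carton: Small white carton, 50 x 150 x 35 mm, origin under its centre. Leave it.
Things that resemble listed ones, but are neither listed nor needed, are in the scene too. Leave any pink or purple look-alike of the part that bears bottle_mid alone.

How it is judged (in metres and radians):
On the way, in this order (a step that is already met when the one before it is completed fails the run):
1. The lid stands by itself on the stay, locked past straight (value of joint lid above 1 rad and value of joint knee above 2.5 rad and contact force between each of the fingers, the arm and lid below 0.2 N and contact force between the fingers and stay below 0.2 N), for 0.3 s.
2. The bottle stands released in the empty compartment while the lid stands on the locked stay (value of joint lid above 1 rad and value of joint knee above 2.5 rad and horizontal distance between bottle_mid and cell below 0.028 m and z of bottle_mid in the frame of cell between 0.036 and 0.048 m and angle between bottle_mid's own z axis and vertical below 0.1 rad and contact force between the fingers and bottle below 0.2 N), for 0.2 s.
3. The knee is drawn back through straight and folding while the lid is still well up (value of joint knee below 2.1 rad and value of joint lid above 0.6 rad), for 0.05 s.
At the end, for the whole second after the job is handed in: The lid is fully shut (within 0.03 rad) with the stay folded, and the amber bottle stands upright (tilt under 0.1 rad) on the floor of the middle front compartment (within 28 mm of its centre), all released (value of joint lid below 0.03 rad and value of joint knee below 0.2 rad and horizontal distance between bottle_mid and cell below 0.028 m and z of bottle_mid in the frame of cell between 0.036 and 0.048 m and angle between bottle_mid's own z axis and vertical below 0.1 rad); the robot touches nothing.
It fails at once if The lid drops (falls faster than 2.5 rad/s) (velocity of joint lid below -2.5 rad/s).
It fails at once if The stay is strained by force on the lid, the bar or the knob (its upper end shifts by over 0.9 mm square to the lid, about 40 N along the stay) (z of stay_end in the frame of lid_pin above 0.0009 m or z of stay_end in the frame of lid_pin below -0.0009 m).
It fails at once if Another bottle is shifted by over 20 mm or tipped (distance of any of stock_left_mid, stock_right_mid, bottle_blue_mid, bottle_green_mid from where it was at the start of the episode above 0.02 m).
It fails at once if Another thing on the bench is shifted by over 20 mm (distance of any of tip_box, mouse, beaker, carton from where it was at the start of the episode above 0.02 m).
It also fails if it takes over 72 s, if anything falls off the work surface, if the arm or the gripper's body presses on something with over 40 N, if the wrist force passes 120 N, or if a joint passes its speed limit or range.

## Working session

There is one attempt and no reset: what is moved stays moved. The work goes in short steps, Python scripts to look and compute and a tool call to move; the robot and the scene stay as the last step left them, time stands still between calls to the robot, and variables do not carry over. Pictures are saved under pics/ and viewed, at most 10 in all, crops included, and the job is handed in when it is done.

Besides the shell and the picture viewer there is one more tool, called after ">>>" as name(argument=value, ...) on one line, values as JSON. arm_command: Moves the arm, as the interface text tells. Its arguments: {"type":"object","properties":{"series":{"type":"array"},"hand":{"type":"number"},"grip_force":{"type":"number"}},"required":["series"]}

```bash
ls; mkdir -p pics
cat > h.py <<'E'
import numpy as np, cv2
from scipy.spatial.transform import Rotation as R
from workcell import bot
def camR(c):
    o=np.array(c["orientation"],float)
    return o if o.shape==(3,3) else R.from_euler('xyz',o,degrees=True).as_matrix()
def ray(c,uv):
    K=np.array(c["camera_matrix"]); x=np.linalg.solve(K,[uv[0],uv[1],1]); 
    return np.array(c["xyz"]), camR(c)@np.array([x[0],-x[1],-1])
def tri(c1,u1,c2,u2):
    o1,d1=ray(c1,u1);o2,d2=ray(c2,u2);d1/=np.linalg.norm(d1);d2/=np.linalg.norm(d2)
    s=np.linalg.lstsq(np.c_[d1,-d2],o2-o1,rcond=None)[0]
    p,q=o1+s[0]*d1,o2+s[1]*d2
    return (p+q)/2,np.linalg.norm(p-q)
def atz(c,uv,z):
    o,d=ray(c,uv); return o+d*(z-o[2])/d[2]
E
python3 - <<'E'
from h import *
s=bot.get_obs();print(s)
S=bot.camera("scene");T=bot.camera("top")
for n,c in(("scene",S),("top",T)):
    cv2.imwrite(f"pics/{n}0.png",c["color"]); print(n,c["camera_matrix"],c["xyz"],c["orientation"],[k for k in c])
for t in["chest","hinge","handle","plate","knob","lid_pin","stay_end","bottle_mid","bottle_blue_mid","bottle_green_mid","tip_box","mouse","beaker","carton","cell"]:
    a=bot.mark_of("scene",t);b=bot.mark_of("top",t)
    f=lambda l:[(np.round(x["location"]).tolist(),round(x["confidence"],2)) for x in l[:3]]
    print(t,f(a),f(b), np.round(tri(S,a[0]["location"],T,b[0]["location"])[0],4) if a and b else "", tri(S,a[0]["location"],T,b[0]["location"])[1] if a and b else "")
print(bot.get_obs()["time"])
E
```

```text
pics
{'time': 0.0, 'q': array([-6.62925107e+01,  5.01139365e+00,  1.00339978e+01,  9.50974281e+01,
       -3.57364559e-03,  8.99989926e+01]), 'qd': array([ 0.05463576, -0.0310909 ,  0.05748544,  0.02125094,  0.02598824,
       -0.04417173]), 'joint_efforts': array([-1.02534937e-03, -5.20385206e+01,  4.64804649e+01,  1.61666167e-02,
       -2.30821379e-04,  2.33772357e-05]), 'ee_pos': array([ 0.22103404, -0.50339503,  0.23057615]), 'tcp_rot': array([-1.79925176e+02,  3.57232691e-03,  2.37085014e+01]), 'wrist_force': array([ 0.16803139, -0.01229078, -0.2920478 ]), 'torque': array([-0.00899156,  0.01560973, -0.00503119]), 'grasp_force': 0.0, 'opening': 0.08571941633033209}
scene [[363.69254451   0.         319.60060227]
 [  0.         363.69254451 201.43076015]
 [  0.           0.           1.        ]] [ 0.95142314 -0.62463013  0.82315689] [45.55422689  0.61771899 29.56577267] ['color', 'camera_matrix', 'xyz', 'orientation']
top [[451.5192068    0.         320.00413766]
 [  0.         451.5192068  198.53677045]
 [  0.           0.           1.        ]] [0.42126436 0.01676581 1.2879503
[... 1029 characters left out ...]
, 225.0], 0.52), ([328.0, 254.0], 0.27)] [ 0.5243 -0.3432  0.0408] 0.0037058886129630137
bottle_green_mid [([201.0, 278.0], 0.81)] [([431.0, 262.0], 0.56)] [ 0.4234 -0.3232  0.0429] 0.0009590377124232355
tip_box [([384.0, 151.0], 0.69)] [([156.0, 192.0], 0.8), ([202.0, 155.0], 0.46)] [ 0.6028  0.4573 -0.006 ] 0.0034948531210822285
mouse [([352.0, 137.0], 0.81), ([330.0, 182.0], 0.17)] [([145.0, 239.0], 0.93)] [0.4645 0.473  0.0049] 0.0008448845606433304
beaker [([253.0, 378.0], 0.67)] [([468.0, 178.0], 0.55)] [ 0.6711 -0.4439 -0.0016] 0.0034783469985373155
carton [] [([202.0, 155.0], 0.88)]  
cell [([380.0, 151.0], 0.42)] [([334.0, 230.0], 0.56)] [0.6066 0.0049 0.2987] 0.2558511948000441
1.6
```

View pics/scene0.png

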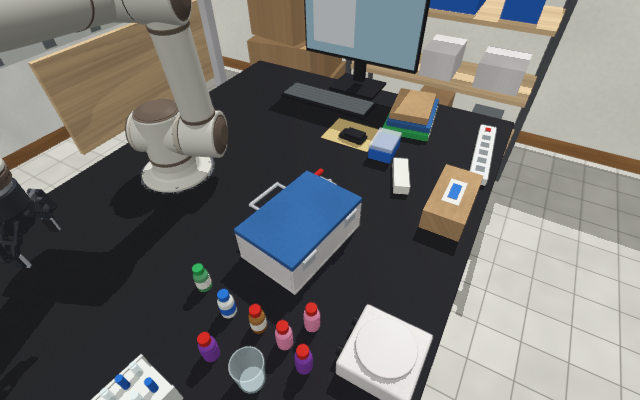

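View pics/top0.png

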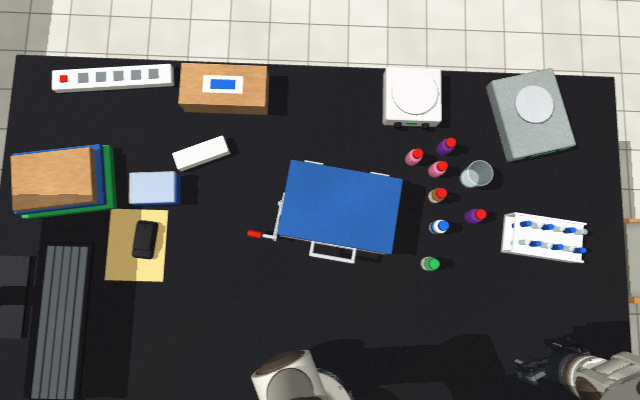

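```bash
cat > fit.py <<'E'
from h import *
from scipy.optimize import least_squares
S=bot.camera("scene");T=bot.camera("top")
def proj(c,p):
    v=camR(c).T@(np.asarray(p)-c["xyz"]); K=np.array(c["camera_matrix"]); u=K@np.array([v[0]/-v[2],-v[1]/-v[2],1]); return u[:2]
def quad(c):
    h=cv2.cvtColor(c["color"],cv2.COLOR_BGR2HSV); m=cv2.inRange(h,(100,150,60),(118,255,255))
    m=cv2.morphologyEx(m,cv2.MORPH_OPEN,np.ones((5,5)))
    n,l,st,ce=cv2.connectedComponentsWithStats(m)
    b=[i for i in range(1,n) if 230<ce[i][0]<410 and 150<ce[i][1]<260]; i=max(b,key=lambda i:st[i][4])
    k=max(cv2.findContours((l==i).astype('u1'),cv2.RETR_EXTERNAL,cv2.CHAIN_APPROX_NONE)[0],key=cv2.contourArea)
    return cv2.approxPolyDP(cv2.convexHull(k),6,True)[:,0]
qs=[quad(S),quad(T)]; print([q.tolist() for q in qs])
P=[(-.1,-.15),(-.1,.15),(.1,.15),(.1,-.15)]
def W(v,p): c,s=np.cos(v[2]),np.sin(v[2]); return np.array([v[0]+c*p[0]-s*p[1],v[1]+s*p[0]+c*p[1],p[2]])
def res(v,full=False):
    r=[]
    for c,q in((S,qs[0]),(T,qs[1])):
        for p in P:
            u=proj(c,W(v,(*p,.118))); d=q-u; r+=list(d[np.argmin((d**2).sum(1))])
    return r
o=least_squares(res,[.565,-.06,-.15],loss='soft_l1'); v=o.x; print("chest",v,np.degrees(v[2]),np.round(res(v),1))
np.save("chest.npy",v)
for n,p in dict(hinge=(.1,0,.1),handle=(-.136,0,.11),cell=(-.055,0,.01)).items(): print(n,W(v,p))
h=cv2.cvtColor(T["color"],cv2.COLOR_BGR2HSV)[222:246,238:268]
m=cv2.inRange(h,(0,150,80),(6,255,255))|cv2.inRange(h,(174,150,80),(180,255,255))
ys,xs=np.nonzero(m); u=(xs.mean()+238,ys.mean()+222);print("knob top",u,xs.min(),xs.max(),ys.min(),ys.max())
for z in(.04,.05,.06,.07):
    w=atz(T,u,z);c,s=np.cos(v[2]),np.sin(v[2]);d=w[:2]-v[:2];print(z,w,c*d[0]+s*d[1],-s*d[0]+c*d[1])
cr=np.hstack([cv2.resize(S["color"][275:385,185:335],None,fx=3,fy=3)[:330],cv2.resize(S["color"][150:205,300:350],None,fx=6,fy=6)])
cv2.imwrite("pics/crop.png",cr);print(cr.shape)
E
python3 fit.py
```

```text
[[[361, 197], [294, 268], [235, 232], [305, 172]], [[290, 161], [402, 179], [391, 253], [278, 234]]]
chest [ 0.5636138  -0.06548415 -0.12409966] -7.110386964037637 [ 2.3  2.2  0.   2.4  0.   0.7  1.5  0.  -1.3  1.2  0.4 -0.2  0.1  1.8
 -0.   2.4]
hinge [ 0.66284475 -0.07786228  0.1       ]
handle [ 0.4286597  -0.04864988  0.11      ]
cell [ 0.50903677 -0.05867617  0.01      ]
knob top (np.float64(253.97872340425533), np.float64(233.45744680851064)) 9 23 8 15
0.04 [0.48724542 0.16583177 0.04      ] -0.10441366786732002 0.22008399983530164
0.05 [0.4867167  0.16463728 0.05      ] -0.10479046204395281 0.2188332546630928
0.06 [0.48618799 0.16344279 0.06      ] -0.10516725622058554 0.21758250949088404
0.07 [0.48565927 0.16224831 0.07      ] -0.10554405039721831 0.21633176431867518
(330, 750, 3)
```

View pics/crop.png

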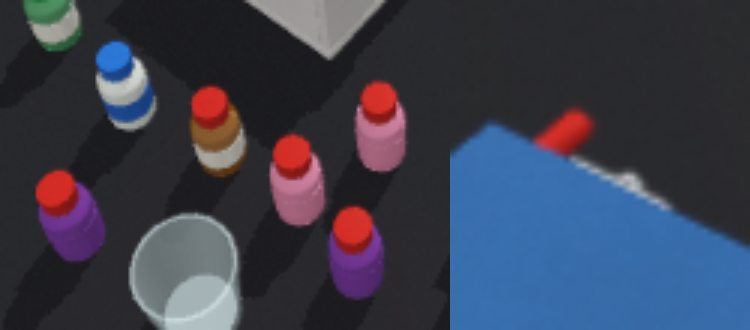

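>>> arm_command(series=[[0.035,-0.034,-0.002,0],[0.07,-0.068,-0.004,0],[0.105,-0.103,-0.006,0],[0.14,-0.137,-0.008,0],[0.174,-0.171,-0.01,0]], hand=0.03, grip_force=25)

```text
time: 2.2
ee_pos: [0.3119, -0.2753, 0.2414]
tcp_rot: [180.0, -0.0, 23.7]
wrist_force: [0.9, -0.2, 0.1]
opening: 0.03
grasp_force: 0.0
```

>>> arm_command(series=[[0.035,-0.034,-0.002,-0.14],[0.07,-0.068,-0.004,-0.28],[0.105,-0.103,-0.006,-0.42],[0.14,-0.137,-0.008,-0.56],[0.174,-0.171,-0.01,-0.7]])

```text
time: 2.7
ee_pos: [0.4026, -0.0485, 0.2517]
tcp_rot: [179.9, -0.0, 64.1]
wrist_force: [0.7, -0.5, 0.1]
opening: 0.0296
grasp_force: 0.0
```

>>> arm_command(series=[[0,0,0,-0.14],[0,0,0,-0.28],[0,0,0,-0.333],[0,0,0,-0.333],[0,0,0,-0.333]])

```text
time: 3.2
ee_pos: [0.4022, -0.0506, 0.2513]
tcp_rot: [180.0, 0.0, 82.8]
wrist_force: [-0.2, -0.4, 0.0]
opening: 0.0298
grasp_force: 0.0
```

```bash
cat >> h.py <<'E'
def wray(c,st,uv):
    K=np.array(c["camera_matrix"]);d=np.array([uv[0]-K[0,2],uv[1]-K[1,2]]);r=np.hypot(*d);th=r/K[0,0]
    e=d/max(r,1e-9);v=np.array([np.sin(th)*e[0],-np.sin(th)*e[1],-np.cos(th)])
    M=np.array(c["T_tool_cam"]);Rt=R.from_euler('xyz',st["tcp_rot"],degrees=True).as_matrix()
    return np.array(st["ee_pos"])+Rt@M[:3,3], Rt@M[:3,:3]@v
def watz(c,st,uv,z):
    o,d=wray(c,st,uv);return o+d*(z-o[2])/d[2]
def wproj(c,st,p):
    M=np.array(c["T_tool_cam"]);Rt=R.from_euler('xyz',st["tcp_rot"],degrees=True).as_matrix()
    v=M[:3,:3].T@(Rt.T@(np.asarray(p)-st["ee_pos"])-M[:3,3]);K=np.array(c["camera_matrix"])
    th=np.arccos(-v[2]/np.linalg.norm(v));e=np.array([v[0],-v[1]])/np.hypot(v[0],v[1]);return K[:2,2]+K[0,0]*th*e
def tc(w,v=None): # world->chest
    v=np.load("chest.npy") if v is None else v;c,s=np.cos(v[2]),np.sin(v[2]);d=np.array(w[:2])-v[:2];return np.array([c*d[0]+s*d[1],-s*d[0]+c*d[1],w[2]])
def fc(p,v=None):
    v=np.load("chest.npy") if v is None else v;c,s=np.cos(v[2]),np.sin(v[2]);return np.array([v[0]+c*p[0]-s*p[1],v[1]+s*p[0]+c*p[1],p[2]])
def shift(w,yaw=None):
    st=bot.get_obs();Rt=R.from_euler('xyz',st["tcp_rot"],degrees=True).as_matrix()
    t=Rt.T@(np.array(w)-st["ee_pos"]);dy=0 if yaw is None else -np.radians((yaw-st["tcp_rot"][2]+180)%360-180)
    return np.round([*t,dy],4)
E
python3 - <<'E'
from h import *
st=bot.get_obs();c=bot.camera("wrist");print(st["time"],st["ee_pos"],st["tcp_rot"],c["camera_matrix"],c["T_tool_cam"])
cv2.imwrite("pics/w1.png",c["color"])
for t,z in(("handle",.11),("knob",.06),("lid_pin",.105),("plate",.031),("hinge",.1),("stay_end",.105)):
    for x in bot.mark_of("wrist",t)[:2]:
        w=watz(c,st,x["location"],z);print(t,np.round(x["location"]),round(x["confidence"],2),w,tc(w))
E
```

```text
3.2 [ 0.40224432 -0.05056595  0.25133498] [1.79992684e+02 2.36939028e-03 8.27811220e+01] [[309.70691629   0.         322.6958413 ]
 [  0.         309.70691629 203.44241509]
 [  0.           0.           1.        ]] [[ 5.60554199e-04  9.62103615e-01  2.72683551e-01  6.89803258e-02]
 [ 9.99999821e-01 -4.81858512e-04 -3.55563369e-04 -1.23110015e-03]
 [-2.10693912e-04  2.72683702e-01 -9.62103713e-01 -1.44105332e-01]
 [ 0.00000000e+00  0.00000000e+00  0.00000000e+00  1.00000000e+00]]
handle [350. 182.] 0.9 [ 0.42804245 -0.04445361  0.11      ] [-0.13713192  0.00408759  0.11      ]
lid_pin [472.  32.] 0.76 [0.57074436 0.09559472 0.105     ] [-0.01286284  0.16072272  0.105     ]
hinge [544. 189.] 0.61 [ 0.66193008 -0.07989909  0.1       ] [ 0.09934449 -0.00213436  0.1       ]
hinge [472.  30.] 0.32 [0.57365671 0.09837671 0.1       ] [-0.01031724  0.16384381  0.1       ]
stay_end [470.  30.] 0.69 [0.56911297 0.09769221 0.105     ] [-0.01474131  0.16260214  0.105     ]
stay_end [471.  30.] 0.58 [0.57004591 0.09697549 0.105     ] [-0.01372683  0.16200642  0.105     ]
```

View pics/w1.png

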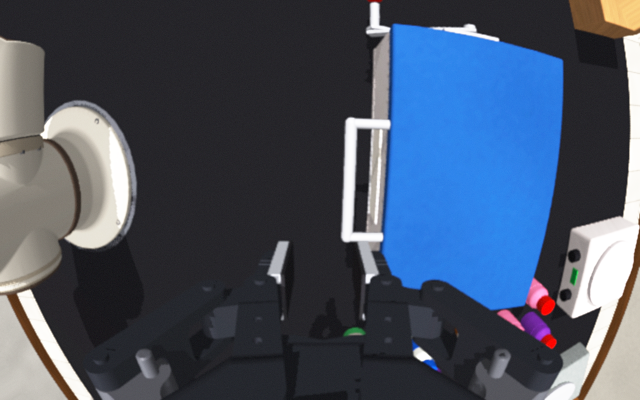

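Run:
```python
from h import *
st=bot.get_obs();c=bot.camera("wrist")
a=watz(c,st,(350,121),.11);b=watz(c,st,(346.5,239),.11);print(a,b,np.linalg.norm(a-b),np.degrees(np.arctan2(*(a-b)[:2][::-1]))-90)
# lid front edge from image: fit blue mask left edge
h=cv2.cvtColor(c["color"],cv2.COLOR_BGR2HSV);m=cv2.inRange(h,(100,150,60),(118,255,255))
pts=[]
for r in list(range(45,112,4))+list(range(135,225,5)):
    x=np.nonzero(m[r,380:520])[0]; pts.append(watz(c,st,(380+x[0],r),.118)[:2])
pts=np.array(pts);l=cv2.fitLine(pts.astype('f4'),cv2.DIST_HUBER,0,.01,.01).ravel();print("front yaw",np.degrees(np.arctan(l[1]/l[0]))-90 if l[1]*l[0]>0 else np.degrees(np.arctan(l[1]/l[0]))+90, [tc([*p,0])[0].round(4) for p in pts[::4]])
m2=(a+b)/2;print(m2,shift([*m2[:2],.095],82.5))
```

```text
[0.43409268 0.01223949 0.11      ] [ 0.41865837 -0.10180399  0.11      ] 0.11508315788790871 -7.70741216729634
front yaw -8.221977 [np.float64(-0.1019), np.float64(-0.1021), np.float64(-0.103), np.float64(-0.103), np.float64(-0.1037), np.float64(-0.1037), np.float64(-0.1049), np.float64(-0.105), np.float64(-0.1049)]
[ 0.42637553 -0.04478225  0.11      ] [0.0088 0.0232 0.1563 0.0064]
```

>>> arm_command(series=[[0.003,0.012,0.045,0.005],[0.008,0.025,0.09,0.01],[0.008,0.025,0.125,0.01],[0.008,0.025,0.156,0.01],[0.008,0.025,0.156,0.01]], hand=0.026)

```text
time: 4.1
ee_pos: [0.4257, -0.0454, 0.0915]
tcp_rot: [-179.6, 0.0, 82.3]
wrist_force: [0.1, -1.1, 0.2]
opening: 0.0258
grasp_force: 0.0
```

>>> arm_command(series=[[0,0,0,0],[0,0,0,0],[0,0,0,0],[0,0,0,0],[0,0,0,0]], hand=0)

```text
time: 4.6
ee_pos: [0.4277, -0.0457, 0.0969]
tcp_rot: [-180.0, -0.0, 82.3]
wrist_force: [-5.7, 2.0, -3.1]
opening: 0.0097
grasp_force: 26.1
```

Run:
```python
from h import *
np.save("chest.npy",[.563,-.0645,np.radians(-7.9)])
s=bot.get_obs();print(s["time"],s["ee_pos"],s["tcp_rot"],s["wrist_force"],s["torque"],s["opening"],s["grasp_force"])
Rr=np.hypot(.236,.010);a0=np.arctan2(.010,.236)
off=None
for th in(0,.1,.2,.3,.4,.5,.6,.7,.8,.9,1.0,1.1,1.15,1.2,1.25,1.3,1.35):
    print(th,np.round([.236-Rr*np.cos(a0+th),Rr*np.sin(a0+th)-.010],4))
```

```text
4.6 [ 0.42774403 -0.04565799  0.09685164] [-1.79986506e+02 -2.91593668e-03  8.23076148e+01] [-5.69825371  2.02950608 -3.12003712] [ 0.12473043  1.07066729 -0.0289503 ] 0.00969769937005356 26.075191497802734
0 [0. 0.]
0.1 [0.0022 0.0235]
0.2 [0.0067 0.0467]
0.3 [0.0135 0.0693]
0.4 [0.0225 0.0911]
0.5 [0.0337 0.1119]
0.6 [0.0469 0.1315]
0.7 [0.0619 0.1497]
0.8 [0.0788 0.1663]
0.9 [0.0971 0.1811]
1.0 [0.1169 0.194 ]
1.1 [0.1379 0.2049]
1.15 [0.1487 0.2095]
1.2 [0.1598 0.2136]
1.25 [0.1711 0.2171]
1.3 [0.1825 0.2201]
1.35 [0.1941 0.2225]
```

>>> arm_command(series=[[0,-0.0005,-0.0094,0],[0,0.002,-0.0282,0],[0,0.0057,-0.0467,0],[0,0.0125,-0.0693,0],[0,0.0215,-0.0911,0]])

```text
time: 5.1
ee_pos: [0.4497, -0.0488, 0.1894]
tcp_rot: [179.9, 0.0, 82.3]
wrist_force: [3.2, -2.1, -4.9]
opening: 0.01
grasp_force: 25.0
```

>>> arm_command(series=[[0,0,0,0],[0,0,0,0],[0,0,0,0],[0,0,0,0],[0,0,0,0]])

```text
time: 5.6
ee_pos: [0.449, -0.0487, 0.1877]
tcp_rot: [180.0, 0.0, 82.3]
wrist_force: [-5.0, -0.4, 0.4]
opening: 0.0098
grasp_force: 25.6
```

>>> arm_command(series=[[0,0.0102,-0.0208,0],[0,0.0234,-0.0404,0],[0,0.0384,-0.0586,0],[0,0.0553,-0.0752,0],[0,0.0736,-0.09,0]])

```text
time: 6.1
ee_pos: [0.5214, -0.0591, 0.28]
tcp_rot: [179.9, 0.1, 82.3]
wrist_force: [-10.3, -3.9, 7.8]
opening: 0.0096
grasp_force: 25.9
```

>>> arm_command(series=[[0,0.0098,-0.0066,0],[0,0.0198,-0.0129,0],[0,0.0302,-0.0185,0],[0,0.0302,-0.0185,0],[0,0.0302,-0.0185,0]])

```text
time: 6.6
ee_pos: [0.552, -0.0634, 0.2985]
tcp_rot: [179.8, 0.1, 82.3]
wrist_force: [-6.6, -4.6, 11.7]
opening: 0.0096
grasp_force: 26.7
```

Run:
```python
from h import *
st=bot.get_obs();print(st["time"],st["ee_pos"],tc(st["ee_pos"]),st["wrist_force"],st["torque"])
T=bot.camera("top");W=bot.camera("wrist");S=bot.camera("scene")
for n,c in(("wrist",W),("top",T),("scene",S)):
    for t in("knob","lid_pin","plate","stay_end"):
        for x in bot.mark_of(n,t)[:2]:print(n,t,np.round(x["location"],1),round(x["confidence"],2))
im=np.vstack([np.hstack([cv2.resize(T["color"][140:280,200:420],(640,407)),cv2.resize(S["color"][110:210,270:340],(160*1,229))[:0].reshape(0,160,3) if 0 else np.zeros((407,0,3),'u1')])])
cv2.imwrite("pics/w2.png",np.vstack([im[:240],cv2.resize(W["color"],(640,360))]) if 0 else W["color"])
h=cv2.cvtColor(T["color"],cv2.COLOR_BGR2HSV);m=cv2.inRange(h,(0,150,80),(6,255,255))|cv2.inRange(h,(174,150,80),(180,255,255))
m[:,:220]=0;m[:,330:]=0;m[:140]=0;m[280:]=0;ys,xs=np.nonzero(m);print("top red",xs.mean(),ys.mean(),xs.min(),xs.max(),ys.min(),ys.max(),len(xs))
for z in(.1,.12,.14,.16):w=atz(T,(xs.mean(),ys.mean()),z);print(z,tc(w))
h=cv2.cvtColor(W["color"],cv2.COLOR_BGR2HSV);m=cv2.inRange(h,(0,150,60),(6,255,255))|cv2.inRange(h,(174,150,60),(180,255,255))
n,l,s,ce=cv2.connectedComponentsWithStats(m);print([(s[i].tolist(),ce[i].round(1).tolist()) for i in range(1,n) if s[i][4]>15])
```

```text
6.6 [ 0.55199305 -0.06336671  0.29845222] [-0.01105825 -0.00039031  0.29845222] [-6.63087097 -4.58915477 11.68634304] [-0.89292363  1.42955469 -0.12303051]
wrist knob [402.2   7.6] 0.49
wrist knob [284.4  96.7] 0.17
wrist lid_pin [402.3  10.5] 0.71
wrist lid_pin [330.3 164.7] 0.35
wrist stay_end [403.1   4.7] 0.93
top knob [257.9 196.8] 0.53
top lid_pin [284.7 172.2] 0.85
top stay_end [282.2 172.1] 0.56
scene knob [253.  379.6] 0.73
scene knob [350.2 163.3] 0.51
scene lid_pin [349.8 163.3] 0.83
scene stay_end [200.4 276.4] 0.26
top red 257.0686274509804 198.16666666666666 250 264 194 202 102
0.1 [-0.01582672  0.21922169  0.1       ]
0.12 [-0.01811189  0.21655814  0.12      ]
0.14 [-0.02039706  0.2138946   0.14      ]
0.16 [-0.02268223  0.21123106  0.16      ]
[([446, 292, 17, 12, 119], [454.8, 296.8]), ([425, 330, 13, 9, 70], [432.3, 333.5])]
```

View pics/w2.png

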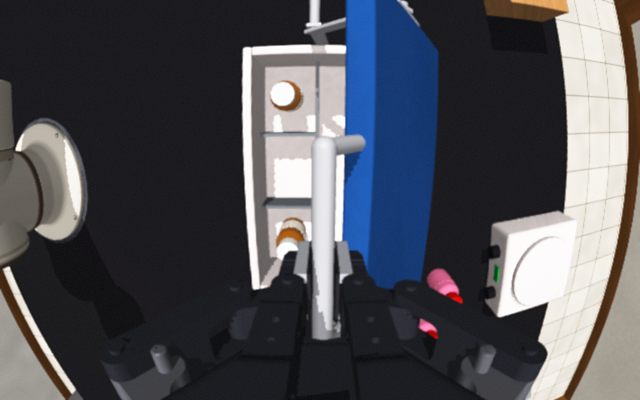

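>>> arm_command(series=[[0,-0.001,-0.002,0],[0,0.0095,-0.0073,0],[0,0.02,-0.0122,0],[0,0.0315,-0.016,0],[0,0.0315,-0.016,0]])

```text
time: 7.85
ee_pos: [0.5844, -0.0679, 0.313]
tcp_rot: [179.8, 0.1, 82.3]
wrist_force: [-2.1, -6.6, 3.1]
opening: 0.0098
grasp_force: 27.0
```

```bash
cat > k.py <<'E'
from h import *
st=bot.get_obs();T=bot.camera("top")
h=cv2.cvtColor(T["color"],cv2.COLOR_BGR2HSV);m=cv2.inRange(h,(0,150,80),(6,255,255))|cv2.inRange(h,(174,150,80),(180,255,255))
m[:,:220]=0;m[:,300:]=0;m[:140]=0;m[280:]=0;ys,xs=np.nonzero(m);print("top red",xs.mean(),ys.mean(),len(xs))
p=tc(st["ee_pos"]);b=p+[0,0,.0132];a=np.arctan2(b[2]-.1,.1-b[0])-.0424;rr=np.hypot(b[2]-.1,.1-b[0])
f=R.from_euler('z',7.9,degrees=True).apply(st["wrist_force"])
t=a+.0424
print(st["time"],"tcp chest",p,"lid",a,"r",rr,"F radial",-np.cos(t)*f[0]+np.sin(t)*f[2],"F tang",np.sin(t)*f[0]+np.cos(t)*f[2],"F",f)
P=np.array([-.0094,.0297])
L=np.array([.1,.1])+.116*np.array([-np.cos(a+.0776),np.sin(a+.0776)])
D=np.linalg.norm(L-P);print("D pred",D)
# knob on circle about P, seen by top
from scipy.optimize import brentq
for g in np.radians([100,95,90,85,80,75,70]):
    z=P[1]+.102*np.sin(g);x=P[0]+.102*np.cos(g)
    print(round(np.degrees(g)),"x",round(x,4),"seen",round(tc(atz(T,(xs.mean(),ys.mean()),z))[0],4),end="; ")
print()
E
python3 k.py
```

```text
top red 258.96153846153845 188.16346153846155 104
7.85 tcp chest [ 0.02163226 -0.00044801  0.31303062] lid 1.1949264887293278 r 0.2394197020230274 F radial 3.269595272012815 F tang -0.12015355504444492 F [-1.18375054 -6.79617979  3.0501516 ]
D pred 0.19620740372123988
100 x -0.0271 seen 0.0072; 95 x -0.0183 seen 0.0071; 90 x -0.0094 seen 0.007; 85 x -0.0005 seen 0.0071; 80 x 0.0083 seen 0.0072; 75 x 0.017 seen 0.0075; 70 x 0.0255 seen 0.0079;
```

>>> arm_command(series=[[-0.001,0.0026,-0.0009,0],[-0.002,0.0052,-0.0017,0],[-0.002,0.0079,-0.0025,0],[-0.002,0.0105,-0.0034,0],[-0.002,0.0105,-0.0034,0]])

```text
time: 8.4
ee_pos: [0.594, -0.0695, 0.316]
tcp_rot: [179.9, -0.1, 82.3]
wrist_force: [-0.9, 1.8, 6.1]
opening: 0.0097
grasp_force: 27.5
```

```bash
python3 k.py
```

```text
top red 260.0 184.1359223300971 103
8.4 tcp chest [ 0.03138838 -0.00067313  0.31598812] lid 1.2375193226649615 r 0.23923784551143032 F radial 6.17937755655872 F tang 0.6027815679139248 F [-1.19473877  1.70094108  6.09267198]
D pred 0.19931644787682845
100 x -0.0271 seen 0.0181; 95 x -0.0183 seen 0.0179; 90 x -0.0094 seen 0.0178; 85 x -0.0005 seen 0.0179; 80 x 0.0083 seen 0.0181; 75 x 0.017 seen 0.0183; 70 x 0.0255 seen 0.0187;
```

>>> arm_command(series=[[0,0.001,-0.0003,0],[0,0.002,-0.0006,0],[0,0.003,-0.0009,0],[0,0.004,-0.0011,0],[0,0.004,-0.0011,0]])

```text
time: 8.95
ee_pos: [0.5979, -0.07, 0.3172]
tcp_rot: [179.8, -0.1, 82.4]
wrist_force: [-0.8, 2.3, 7.2]
opening: 0.0097
grasp_force: 27.5
```

```bash
python3 k.py
```

```text
top red 260.57575757575756 181.4848484848485 99
8.95 tcp chest [ 0.03537362 -0.00067617  0.31716664] lid 1.2548896571863808 r 0.23926002130479876 F radial 7.245181524865576 F tang 0.9225840190104528 F [-1.06870052  2.17770926  7.2250741 ]
D pred 0.2005587144229029
100 x -0.0271 seen 0.0251; 95 x -0.0183 seen 0.025; 90 x -0.0094 seen 0.0249; 85 x -0.0005 seen 0.025; 80 x 0.0083 seen 0.0251; 75 x 0.017 seen 0.0254; 70 x 0.0255 seen 0.0259;
```

>>> arm_command(series=[[0,0.0005,-0.0001,0],[0,0.001,-0.0003,0],[0,0.0015,-0.0004,0],[0,0.0015,-0.0004,0],[0,0.0015,-0.0004,0]])

```text
time: 9.5
ee_pos: [0.5987, -0.0701, 0.3174]
tcp_rot: [179.9, -0.1, 82.4]
wrist_force: [-3.7, 1.9, 5.8]
opening: 0.0099
grasp_force: 27.5
```

```bash
python3 k.py
```

```text
top red 261.78350515463916 177.42268041237114 97
9.5 tcp chest [ 0.03609032 -0.0006792   0.31735985] lid 1.2579920099056998 r 0.23925361431621214 F radial 6.672890256711923 F tang -2.232927921912717 F [-3.93425964  1.32796486  5.83395514]
D pred 0.2007790062360103
100 x -0.0271 seen 0.0362; 95 x -0.0183 seen 0.036; 90 x -0.0094 seen 0.0359; 85 x -0.0005 seen 0.036; 80 x 0.0083 seen 0.0362; 75 x 0.017 seen 0.0365; 70 x 0.0255 seen 0.0369;
```

>>> arm_command(series=[[0,-0.001,0.0003,0],[0,-0.002,0.0005,0],[0,-0.003,0.0008,0],[0,-0.004,0.0011,0],[0,-0.005,0.0014,0]])

```text
time: 10.05
ee_pos: [0.5939, -0.0695, 0.316]
tcp_rot: [179.9, -0.1, 82.4]
wrist_force: [-3.5, 2.4, 6.5]
opening: 0.0096
grasp_force: 27.5
```

```bash
python3 k.py
```

```text
top red 262.09183673469386 175.62244897959184 98
10.05 tcp chest [ 0.03126648 -0.00066209  0.31598538] lid 1.237027977353547 r 0.2392702104551691 F radial 7.311083194355614 F tang -1.8114881907452525 F [-3.83534197  1.87125754  6.4825596 ]
D pred 0.19928109109520825
100 x -0.0271 seen 0.041; 95 x -0.0183 seen 0.0408; 90 x -0.0094 seen 0.0407; 85 x -0.0005 seen 0.0408; 80 x 0.0083 seen 0.041; 75 x 0.017 seen 0.0413; 70 x 0.0255 seen 0.0418;
```

>>> arm_command(series=[[0,-0.001,0.0003,0],[0,-0.002,0.0006,0],[0,-0.003,0.0009,0],[0,-0.004,0.0012,0],[0,-0.004,0.0012,0]])

```text
time: 10.6
ee_pos: [0.5901, -0.0689, 0.3148]
tcp_rot: [179.9, -0.1, 82.4]
wrist_force: [-3.1, 3.2, 6.9]
opening: 0.0099
grasp_force: 27.5
```

```bash
python3 k.py
```

```text
top red 262.3636363636364 174.75757575757575 99
10.6 tcp chest [ 0.02741264 -0.00062988  0.31477895] lid 1.2201499596331522 r 0.2392557794759852 F radial 7.636616586730094 F tang -1.2380686378810974 F [-3.49657362  2.7755704   6.90106512]
D pred 0.19805933097458528
100 x -0.0271 seen 0.0434; 95 x -0.0183 seen 0.0432; 90 x -0.0094 seen 0.0431; 85 x -0.0005 seen 0.0432; 80 x 0.0083 seen 0.0434; 75 x 0.017 seen 0.0437; 70 x 0.0255 seen 0.0441;
```

>>> arm_command(series=[[0,-0.001,0.0003,0],[0,-0.002,0.0006,0],[0,-0.003,0.0009,0],[0,-0.004,0.0012,0],[0,-0.004,0.0012,0]])

```text
time: 11.15
ee_pos: [0.5876, -0.0685, 0.314]
tcp_rot: [179.7, -0.1, 82.4]
wrist_force: [4.6, 2.3, 7.7]
opening: 0.0096
grasp_force: 27.6
```

```bash
python3 k.py
```

```text
top red 262.319587628866 174.61855670103094 97
11.15 tcp chest [ 0.02491065 -0.00062139  0.31396861] lid 1.2091577659136672 r 0.2392571558334893 F radial 5.962236394373446 F tang 6.414172501894782 F [4.21888406 2.92590272 7.67403994]
D pred 0.19725610055512402
100 x -0.0271 seen 0.0437; 95 x -0.0183 seen 0.0435; 90 x -0.0094 seen 0.0434; 85 x -0.0005 seen 0.0435; 80 x 0.0083 seen 0.0437; 75 x 0.017 seen 0.044; 70 x 0.0255 seen 0.0445;
```

>>> arm_command(series=[[0,0.0007,-0.0002,0],[0,0.0013,-0.0004,0],[0,0.0013,-0.0004,0],[0,0.0013,-0.0004,0],[0,0.0013,-0.0004,0]])

```text
time: 11.7
ee_pos: [0.5885, -0.0687, 0.3142]
tcp_rot: [179.7, -0.1, 82.4]
wrist_force: [2.7, 1.7, 7.8]
opening: 0.0096
grasp_force: 27.6
```

>>> arm_command(series=[[0,0,0,0],[0,0,0,0],[0,0,-0.01,0],[0,0,-0.03,0],[0,0,-0.06,0]], hand=0.035)

```text
time: 12.2
ee_pos: [0.5871, -0.0692, 0.3717]
tcp_rot: [-179.8, 0.0, 82.3]
wrist_force: [0.5, -0.1, -0.1]
opening: 0.0347
grasp_force: 0.0
```

```bash
python3 k.py
python3 - <<'E'
from h import *
T=bot.camera("top");S=bot.camera("scene")
for t in("bottle_mid",):
    a=bot.mark_of("scene",t);b=bot.mark_of("top",t)
    print([(x["location"],x["confidence"]) for x in a[:4]],[(x["location"],x["confidence"]) for x in b[:4]])
st=bot.get_obs();W=bot.camera("wrist")
for x in bot.mark_of("wrist","knob")[:2]: print(x, tc(watz(W,st,x["location"],.12)))
print(st["ee_pos"],st["tcp_rot"])
E
```

```text
top red 262.3 174.78 100
12.2 tcp chest [ 0.02447761 -0.00133558  0.37172465] lid 1.2692936676524675 r 0.2947637793296053 F radial -0.26439550655295746 F tang 0.5028935782664556 F [ 0.55384877 -0.02414161 -0.12672205]
D pred 0.20157745456863466
100 x -0.0271 seen 0.0433; 95 x -0.0183 seen 0.0431; 90 x -0.0094 seen 0.043; 85 x -0.0005 seen 0.0431; 80 x 0.0083 seen 0.0433; 75 x 0.017 seen 0.0436; 70 x 0.0255 seen 0.044; 
[([257.7, 318.7], 0.97), ([309.9, 315.9], 0.87), ([304.3, 358.3], 0.81), ([205.7, 348.4], 0.7)] [([446.5, 144.8], 0.75), ([437.9, 195.1], 0.69), ([330.5, 230.7], 0.64), ([438.7, 167.8], 0.53)]
{'location': [338.8, 9.4], 'confidence': 0.61} [0.04338369 0.2125217  0.12      ]
[ 0.58768812 -0.0692633   0.37154127] [-1.79956079e+02  3.27332187e-03  8.23196636e+01]
```

>>> arm_command(series=[[-0.05,0.011,0,0.149],[-0.1,0.022,0,0.298],[-0.15,0.033,0,0.447],[-0.2,0.044,0,0.596],[-0.25,0.053,0,0.745]], hand=0.06)

```text
time: 13.05
ee_pos: [0.6027, -0.3186, 0.3676]
tcp_rot: [179.8, -0.1, 39.3]
wrist_force: [8.4, -4.1, 66.2]
opening: 0.0603
grasp_force: 0.0
```

>>> arm_command(series=[[-0.005,0.007,0.03,0.149],[-0.01,0.013,0.06,0.298],[-0.01,0.013,0.09,0.447],[-0.01,0.013,0.12,0.596],[-0.01,0.013,0.15,0.745]])

```text
time: 13.55
ee_pos: [0.6033, -0.3332, 0.2163]
tcp_rot: [179.9, -0.1, -2.9]
wrist_force: [-0.4, 0.3, 0.5]
opening: 0.0598
grasp_force: 0.0
```

>>> arm_command(series=[[0,0,0,0.086],[0,0,0,0.086],[0,0,0,0.086],[0,0,0,0.086],[0,0,0,0.086]])

```text
time: 14.05
ee_pos: [0.6044, -0.3335, 0.2195]
tcp_rot: [179.9, -0.3, -7.4]
wrist_force: [-0.2, -0.3, 0.4]
opening: 0.0599
grasp_force: 0.0
```

Run:
```python
from h import *
st=bot.get_obs();W=bot.camera("wrist");print(st["time"],st["ee_pos"],st["tcp_rot"],st["q"])
cv2.imwrite("pics/w3.png",W["color"])
S=bot.camera("scene");T=bot.camera("top")
print("tri",tri(S,(257.5,318.9),T,(437,194.7)))
for x in bot.mark_of("wrist","bottle_mid")[:5]: print(np.round(x["location"],1),round(x["confidence"],2),watz(W,st,x["location"],.042))
print("pred px",wproj(W,st,(.6134,-.3397,.042)))
```

```text
14.05 [ 0.6044035  -0.33352593  0.21946611] [179.88682347  -0.3000163   -7.35054828] [-2.88931025e+01  2.52786189e+01  3.33840191e+01  9.77847841e+01
  4.89238945e-03  1.58457756e+02]
tri (array([ 0.61259315, -0.34185388,  0.03567879]), np.float64(0.003909244566793911))
[320.3 104.6] 0.93 [ 0.68676165 -0.34222397  0.042     ]
[336.6  41.9] 0.93 [ 0.75112467 -0.36734621  0.042     ]
[426.4 213.5] 0.85 [ 0.55559048 -0.44629536  0.042     ]
[332.9 178.8] 0.74 [ 0.60781804 -0.34544007  0.042     ]
[255.   83.9] 0.74 [ 0.71882342 -0.27809829  0.042     ]
pred px [326.86076113 174.32682788]
```

View pics/w3.png

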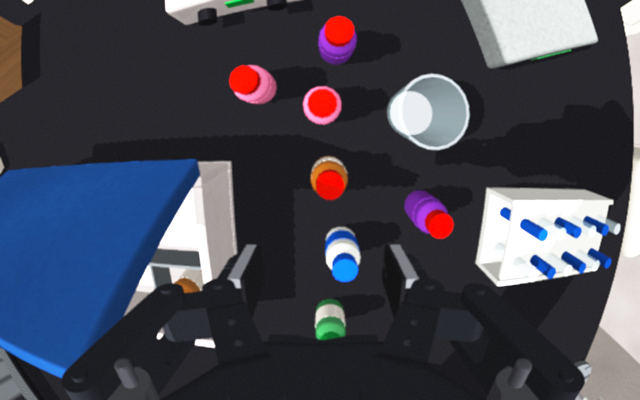

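```bash
python3 - <<'E'
from h import *
st=bot.get_obs();W=bot.camera("wrist")
h=cv2.cvtColor(W["color"],cv2.COLOR_BGR2HSV);m=cv2.inRange(h,(0,150,80),(8,255,255))|cv2.inRange(h,(174,150,80),(180,255,255))
n,l,s,ce=cv2.connectedComponentsWithStats(m)
for i in range(1,n):
    if s[i][4]>60 and abs(ce[i][0]-330)<20 and abs(ce[i][1]-185)<20: print(s[i],ce[i],watz(W,st,ce[i],.078),watz(W,st,ce[i],.084))
E
python3 k.py | head -1
```

```text
[316 169  29  32 721] [329.69764216 184.65464632] [ 0.6095129  -0.34122261  0.078     ] [ 0.61080095 -0.34123419  0.084     ]
top red 262.3636363636364 174.75757575757575 99
```

>>> arm_command(series=[[0.0076,0.0076,0.03,0],[0.0076,0.0076,0.07,0],[0.0076,0.0076,0.115,0],[0.0076,0.0076,0.155,0],[0.0076,0.0076,0.193,0]], grip_force=30)

```text
time: 14.85
ee_pos: [0.611, -0.3421, 0.0239]
tcp_rot: [179.9, -0.2, -7.4]
wrist_force: [0.7, 0.6, 0.7]
opening: 0.0601
grasp_force: 0.0
```

>>> arm_command(series=[[0,0,0,0],[0,0,0,0],[0,0,0,0],[0,0,0,0],[0,0,0,0]], hand=0.02)

```text
time: 15.35
ee_pos: [0.6123, -0.3428, 0.0278]
tcp_rot: [179.9, -0.4, -7.4]
wrist_force: [0.2, -0.5, -1.3]
opening: 0.0373
grasp_force: 30.1
```

>>> arm_command(series=[[0,0,-0.02,0],[0,0,-0.06,0],[0,0,-0.1,0],[0,0,-0.14,0],[0,0,-0.17,0]])

```text
time: 15.85
ee_pos: [0.611, -0.3421, 0.1999]
tcp_rot: [179.8, -0.4, -7.4]
wrist_force: [0.9, -0.1, 0.5]
opening: 0.037
grasp_force: 30.3
```

Run:
```python
from h import *
st=dict(ee_pos=np.array([.55199,-.06337,.29845]),tcp_rot=[179.8,.1,82.3]);W=bot.camera("wrist")
for n,p,z in(("rail+y",(285,133),.055),("rail-y",(285,202),.055),("div",(317,110),.055),("frontwall inner top",(256,150),.1),("outer",(244,150),.1),("stockL cap",(285,93),.084),("floor a",(275,160),.01)):print(n,tc(watz(W,st,p,z)))
print(fc((-.061,0,0)))
```

```text
rail+y [-0.0571308   0.04862872  0.055     ]
rail-y [-0.05893643 -0.04074599  0.055     ]
div [-0.01725732  0.07715027  0.055     ]
frontwall inner top [-0.08508347  0.03235327  0.1       ]
outer [-0.09906625  0.03267826  0.1       ]
stockL cap [-0.05346845  0.09661427  0.084     ]
floor a [-0.07724516  0.00835105  0.01      ]
[ 0.50257892 -0.05611588  0.        ]
```

>>> arm_command(series=[[-0.03,-0.01,0,0],[-0.07,-0.022,0,0],[-0.115,-0.036,0,0],[-0.15,-0.05,0,0],[-0.1616,-0.0504,0,0]])

```text
time: 16.4
ee_pos: [0.4547, -0.2696, 0.1965]
tcp_rot: [179.9, -0.3, -7.4]
wrist_force: [0.8, -0.4, -1.2]
opening: 0.0369
grasp_force: 30.3
```

>>> arm_command(series=[[0.002,-0.04,0,0],[0.005,-0.085,0,0],[0.009,-0.13,0,0],[0.013,-0.175,0,0],[0.016,-0.22,0,0]])

```text
time: 16.9
ee_pos: [0.5014, -0.0588, 0.1955]
tcp_rot: [-179.8, -0.3, -6.8]
wrist_force: [1.5, -0.4, -0.6]
opening: 0.037
grasp_force: 30.4
```

Run:
```python
from h import *
st=bot.get_obs();W=bot.camera("wrist");print(st["time"],st["ee_pos"],st["tcp_rot"],tc(st["ee_pos"]),st["opening"],st["grasp_force"])
cv2.imwrite("pics/w4.png",W["color"])
T=bot.camera("top")
print(wproj(W,st,fc((-.055,0,.01))))
for x in bot.mark_of("wrist","cell")[:2]+[None]:
    if x: print(x,tc(watz(W,st,x["location"],.01)))
for t in("stock_left_mid","stock_right_mid"):
    for x in bot.mark_of("top",t)[:2]: print(t,x,tc(atz(T,x["location"],.052)))
```

```text
16.9 [ 0.50139113 -0.05884686  0.19549348] [-179.8329218    -0.33144153   -6.79859615] [-0.06180116 -0.00286832  0.19549348] 0.037045789383772065 30.441019143909216
[320.46205963 175.71370501]
{'location': [319.4, 178.8], 'confidence': 0.69} [-0.05842574  0.00108883  0.01      ]
stock_left_mid {'location': [303.4, 222.1], 'confidence': 0.61} [-0.05424128  0.08880412  0.052     ]
```

View pics/w4.png

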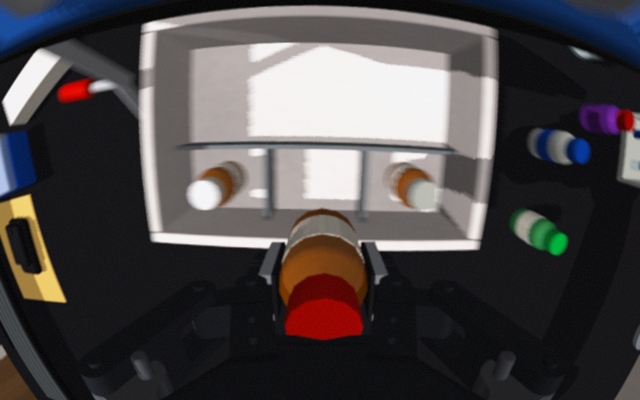

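>>> arm_command(series=[[0.001,-0.005,0.02,0.02],[0.001,-0.005,0.05,0.02],[0.001,-0.005,0.08,0.02],[0.001,-0.005,0.11,0.02],[0.001,-0.005,0.125,0.02]])

```text
time: 17.65
ee_pos: [0.5006, -0.0647, 0.0675]
tcp_rot: [-179.5, -0.1, -7.6]
wrist_force: [-0.3, -0.6, -0.8]
opening: 0.0372
grasp_force: 30.5
```

>>> arm_command(series=[[0,0,0.01,0],[0,0,0.02,0],[0,0,0.028,0],[0,0,0.033,0],[0,0,0.033,0]])

```text
time: 18.15
ee_pos: [0.5019, -0.0632, 0.0366]
tcp_rot: [-179.5, -0.2, -7.4]
wrist_force: [0.0, 0.3, -1.3]
opening: 0.0371
grasp_force: 30.5
```

```bash
python3 - <<'E'
from h import *
st=bot.get_obs()
for k in("q","qd","joint_efforts","ee_pos","tcp_rot","wrist_force"):print(k,np.round(st[k],3))
S=bot.camera("scene");T=bot.camera("top")
cv2.imwrite("pics/s5.png",np.hstack([cv2.resize(S["color"][60:300,150:420],(400,356)),cv2.resize(T["color"][120:400,220:460],(305,356))]))
E
python3 k.py|head -1
```

```text
q [ -7.466  -0.429 -17.096  73.118   0.503 179.977]
qd [ 0.058 -0.542  0.697  0.798 -0.016 -0.049]
joint_efforts [-6.9000e-02 -4.5763e+01  4.6237e+01 -3.3600e-01  2.9000e-02  2.0000e-03]
ee_pos [ 0.502 -0.063  0.037]
tcp_rot [-179.497   -0.214   -7.444]
wrist_force [ 0.027  0.337 -1.299]
top red 262.28712871287127 174.8118811881188 101
```

View pics/s5.png

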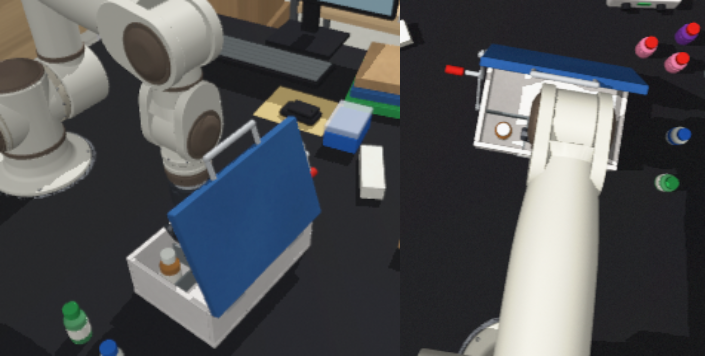

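>>> arm_command(series=[[0,0,0,-0.02],[0,0,0,-0.045],[0,0,0,-0.07],[0,0,0,-0.09],[0,0,0,-0.09]])

```text
time: 18.8
ee_pos: [0.5019, -0.0633, 0.0369]
tcp_rot: [-179.5, -0.3, -2.2]
wrist_force: [-0.0, -0.8, -0.9]
opening: 0.0371
grasp_force: 30.5
```

>>> arm_command(series=[[0,-0.003,-0.002,0],[0,-0.006,-0.002,0],[0,-0.009,-0.002,0],[0,-0.009,-0.001,0],[0,-0.009,-0.001,0]])

```text
time: 19.3
ee_pos: [0.5022, -0.0541, 0.0377]
tcp_rot: [-179.5, -0.3, -2.3]
wrist_force: [1.0, 1.5, -0.9]
opening: 0.0373
grasp_force: 30.5
```

>>> arm_command(series=[[0,0,0.0005,0],[0,0,0.001,0],[0,0,0.0015,0],[0,0,0.002,0],[0,0,0.002,0]])

```text
time: 19.8
ee_pos: [0.5022, -0.0543, 0.0358]
tcp_rot: [-179.5, -0.3, -2.3]
wrist_force: [-0.5, 0.3, -0.7]
opening: 0.0367
grasp_force: 30.5
```

>>> arm_command(series=[[0,0,0.0005,0],[0,0,0.001,0],[0,0,0.0015,0],[0,0,0.002,0],[0,0,0.002,0]])

```text
time: 20.3
ee_pos: [0.5024, -0.0543, 0.0341]
tcp_rot: [-179.5, -0.3, -2.3]
wrist_force: [-1.5, 0.2, 1.7]
opening: 0.0373
grasp_force: 30.7
```

>>> arm_command(series=[[0,0,0,0],[0,0,0,0],[0,0,0,0],[0,0,0,0],[0,0,0,0]], hand=0.048)

```text
time: 20.8
ee_pos: [0.5023, -0.0543, 0.0339]
tcp_rot: [-179.5, -0.3, -2.3]
wrist_force: [-0.7, -0.5, -0.6]
opening: 0.0481
grasp_force: 0.0
```

>>> arm_command(series=[[0,0,-0.01,0],[0,0,-0.03,0],[0,0,-0.06,0],[0,0,-0.1,0],[0,0,-0.14,0]])

```text
time: 21.3
ee_pos: [0.5012, -0.0554, 0.176]
tcp_rot: [-179.5, -0.3, -2.3]
wrist_force: [1.0, 0.1, 0.2]
opening: 0.0482
grasp_force: 0.0
```

```bash
python3 - <<'E'
from h import *
st=bot.get_obs();W=bot.camera("wrist");print(st["time"],st["ee_pos"],st["tcp_rot"],tc(st["ee_pos"]))
cv2.imwrite("pics/w6.png",W["color"])
for x in bot.mark_of("wrist","bottle_mid")[:3]: print(x,tc(watz(W,st,x["location"],.052)))
for x in bot.mark_of("wrist","knob")[:3]: print(x,tc(watz(W,st,x["location"],.12)))
h=cv2.cvtColor(W["color"],cv2.COLOR_BGR2HSV);m=cv2.inRange(h,(0,150,80),(8,255,255))|cv2.inRange(h,(174,150,80),(180,255,255))
n,l,s,ce=cv2.connectedComponentsWithStats(m)
for i in range(1,n):
    if s[i][4]>60: print(s[i],ce[i],tc(watz(W,st,ce[i],.088)),tc(watz(W,st,ce[i],.118)))
E
python3 k.py|head -1
```

```text
21.3 [ 0.50116803 -0.05536868  0.17595246] [-179.51741462   -0.27828657   -2.28772897] [-0.0625002   0.00054619  0.17595246]
{'location': [19.1, 221.8], 'confidence': 0.74} [-0.14038809  0.42822712  0.052     ]
{'location': [323.2, 193.2], 'confidence': 0.73} [-0.06047594  0.0012692   0.052     ]
{'location': [622.7, 146.1], 'confidence': 0.57} [ 0.0429861  -0.36903587  0.052     ]
{'location': [75.1, 65.4], 'confidence': 0.65} [0.04509045 0.21511956 0.12      ]
[ 52  54  39  24 713] [70.51472651 65.84852735] [0.05196065 0.25557903 0.088     ] [0.04580595 0.22336826 0.118     ]
[ 303  188   38   38 1090] [321.43394495 206.70275229] [-0.06272071  0.0022135   0.088     ] [-0.05407052  0.00271115  0.118     ]
top red 262.3 174.78 100
```

View pics/w6.png

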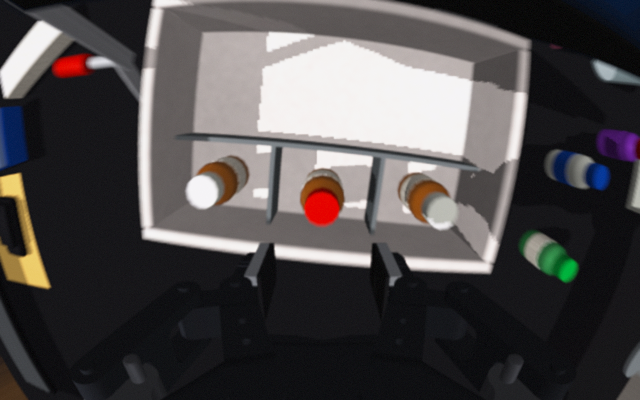

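>>> arm_command(series=[[-0.001,-0.045,0,-0.149],[-0.002,-0.09,0,-0.298],[-0.003,-0.135,0,-0.447],[-0.004,-0.18,0,-0.596],[-0.0055,-0.225,0,-0.745]])

```text
time: 22.0
ee_pos: [0.5042, 0.1712, 0.1745]
tcp_rot: [-179.8, -0.4, 40.7]
wrist_force: [1.4, -1.0, -0.1]
opening: 0.0479
grasp_force: 0.0
```

>>> arm_command(series=[[0,0,0,-0.149],[0,0,0,-0.298],[0,0,0,-0.447],[0,0,0,-0.596],[0,0,0,-0.726]])

```text
time: 22.5
ee_pos: [0.5044, 0.1695, 0.1743]
tcp_rot: [179.9, -0.4, 82.3]
wrist_force: [-0.9, -0.3, 0.3]
opening: 0.0483
grasp_force: 0.0
```

```bash
cat > kn.py <<'E'
from h import *
st=bot.get_obs();W=bot.camera("wrist");T=bot.camera("top")
print(st["time"],st["ee_pos"],st["tcp_rot"],tc(st["ee_pos"]),st["q"][5])
def red(c,f):
    h=cv2.cvtColor(c["color"],cv2.COLOR_BGR2HSV);m=cv2.inRange(h,(0,150,80),(8,255,255))|cv2.inRange(h,(174,150,80),(180,255,255))
    n,l,s,ce=cv2.connectedComponentsWithStats(m);return [(s[i].tolist(),ce[i]) for i in range(1,n) if s[i][4]>40 and f(ce[i])]
t=red(T,lambda p:220<p[0]<300 and 140<p[1]<280);w=red(W,lambda p:True);print(t,w)
if t and w:
    for b in w:
        o1,d1=wray(W,st,b[1]);o2,d2=ray(T,t[0][1]);d1/=np.linalg.norm(d1);d2/=np.linalg.norm(d2)
        s=np.linalg.lstsq(np.c_[d1,-d2],o2-o1,rcond=None)[0];p=(o1+s[0]*d1+o2+s[1]*d2)/2
        print("knob",p,tc(p),"gap",np.linalg.norm(o1+s[0]*d1-o2-s[1]*d2), "wrist@.117",tc(watz(W,st,b[1],.117)),"top",tc(atz(T,t[0][1],.117)))
print("plate",[(x["location"],x["confidence"],tc(watz(W,st,x["location"],.03))) for x in bot.mark_of("wrist","plate")[:2]])
print("stay_end",[(x["location"],x["confidence"],tc(watz(W,st,x["location"],.21))) for x in bot.mark_of("wrist","stay_end")[:1]])
cv2.imwrite("pics/kn.png",W["color"])
E
python3 kn.py
```

```text
22.5 [0.50437275 0.16950537 0.17427886] [179.89708165  -0.44577836  82.34905556] [-0.0902336   0.22372654  0.17427886] 116.03793748843401
[([255, 171, 16, 9, 99], array([262.36363636, 174.75757576]))] [([484, 202, 29, 53, 1133], array([498.3380406 , 227.16681377]))]
knob [0.63902587 0.1427661  0.1142943 ] [0.04681675 0.21574838 0.1142943 ] gap 0.0022073778103536613 wrist@.117 [0.04587606 0.21743381 0.117     ] top [0.04557157 0.2145879  0.117     ]
plate []
stay_end [([571.7, 362.9], 0.6, array([0.07940711, 0.14912362, 0.21      ]))]
```

>>> arm_command(series=[[0,0.03,0,0],[0,0.065,0,0],[-0.001,0.1,0,0],[-0.001,0.125,0,0],[-0.001,0.136,0,0]], grip_force=40)

```text
time: 23.2
ee_pos: [0.6411, 0.149, 0.1748]
tcp_rot: [179.8, -0.5, 81.7]
wrist_force: [0.6, 0.5, -0.4]
opening: 0.0478
grasp_force: 0.0
```

```bash
python3 kn.py
```

```text
23.2 [0.64113304 0.14901982 0.1747704 ] [179.84878533  -0.47428333  81.72730905] [0.04804438 0.22223237 0.1747704 ] 111.19160563445081
[] [([308, 202, 28, 57, 1426], array([321.06100982, 229.30645161]))]
plate []
stay_end []
```

>>> arm_command(series=[[0,-0.0007,0.02,0],[0,-0.0007,0.04,0],[0,-0.0007,0.06,0],[0,-0.0007,0.076,0],[0,-0.0007,0.076,0]], hand=0.04)

```text
time: 23.9
ee_pos: [0.6373, 0.1504, 0.0982]
tcp_rot: [180.0, -0.4, 82.0]
wrist_force: [0.1, -0.2, 0.3]
opening: 0.04
grasp_force: 0.0
```

>>> arm_command(series=[[0,0,0,0],[0,0,0,0],[0,0,0,0],[0,0,0,0],[0,0,0,0]], hand=0.008)

```text
time: 24.4
ee_pos: [0.6398, 0.1506, 0.1017]
tcp_rot: [179.7, -0.6, 82.0]
wrist_force: [0.6, 0.8, 7.4]
opening: 0.0167
grasp_force: 39.9
```

Run:
```python
from h import *
st=bot.get_obs();print(st["time"],tc(st["ee_pos"]),st["tcp_rot"],st["wrist_force"],st["torque"],st["opening"],st["grasp_force"])
```

```text
24.4 [0.04653797 0.22358622 0.10170864] [179.66461024  -0.55692892  81.98958405] [0.57269379 0.79669907 7.44874284] [ 0.08474874  0.14790584 -0.03335957] 0.016744519557376308 39.86908793449402
```

>>> arm_command(series=[[0,-0.0023,-0.0024,0],[0,-0.0046,-0.0038,0],[0,-0.007,-0.0051,0],[0,-0.0093,-0.0063,0],[0,-0.0117,-0.0075,0]])

```text
time: 24.9
ee_pos: [0.6289, 0.1521, 0.1086]
tcp_rot: [179.6, -0.6, 82.0]
wrist_force: [7.6, 1.1, 0.1]
opening: 0.0167
grasp_force: 39.0
```

```bash
cat > f.py <<'E'
from h import *
st=bot.get_obs();p=tc(st["ee_pos"]);f=R.from_euler('z',7.9,degrees=True).apply(st["wrist_force"])
k=p+[0,0,.0138];P=np.array([-.0091,.0297]);d=k[[0,2]]-P;g=np.arctan2(d[1],d[0])
u=np.array([np.cos(g),np.sin(g)]);t=np.array([-u[1],u[0]])
print(st["time"],"tcp chest",p.round(4),"g",np.degrees(g).round(1),"r",np.linalg.norm(d).round(4),"Frad",(u@f[[0,2]]).round(1),"Ftan",(t@f[[0,2]]).round(1),"Fy",f[1].round(1),"open",st["opening"],st["grasp_force"])
import sys
g0=g
for dg in map(float,sys.argv[1:]):
    a=np.radians(dg);print(dg,np.round(.102*(np.cos(g0+a)-np.cos(g0)),4),np.round(-.102*(np.sin(g0+a)-np.sin(g0)),4))
E
python3 f.py 3 6 9 12 15
python3 - <<'E'
from h import *
T=bot.camera("top")
for x in bot.mark_of("top","handle")[:1]: print(x,tc(atz(T,x["location"],.325)))
E
```

```text
24.9 tcp chest [0.0355 0.2236 0.1086] g 64.3 r 0.1029 Frad 3.3 Ftan -6.6 Fy 2.2 open 0.01671327018761473 38.96064877510071
3.0 -0.0049 -0.0022
6.0 -0.0098 -0.0041
9.0 -0.0149 -0.0058
12.0 -0.0201 -0.0072
15.0 -0.0253 -0.0083
{'location': [350.3, 176.3], 'confidence': 0.79} [ 0.03935679 -0.0008766   0.325     ]
```

>>> arm_command(series=[[0,-0.004,-0.0018,0],[0,-0.0082,-0.0035,0],[0,-0.0122,-0.005,0],[0,-0.0162,-0.0062,0],[0,-0.0201,-0.0072,0]])

```text
time: 25.5
ee_pos: [0.6098, 0.1549, 0.1173]
tcp_rot: [179.4, -0.6, 82.0]
wrist_force: [6.9, -0.4, 9.1]
opening: 0.0162
grasp_force: 39.0
```

```bash
python3 f.py 3 6 9 12 15 18 20
```

```text
25.5 tcp chest [0.0162 0.2238 0.1173] g 76.0 r 0.1046 Frad 10.5 Ftan -4.5 Fy 0.5 open 0.01623487743007446 38.976863622665405
3.0 -0.0052 -0.0012
6.0 -0.0105 -0.002
9.0 -0.0158 -0.0026
12.0 -0.0211 -0.003
15.0 -0.0265 -0.003
18.0 -0.0318 -0.0028
20.0 -0.0353 -0.0025
```

>>> arm_command(series=[[0,-0.0052,-0.0027,0],[0,-0.0105,-0.0035,0],[0,-0.0158,-0.0041,0],[0,-0.0211,-0.0045,0],[0,-0.0265,-0.0045,0]])

```text
time: 26.0
ee_pos: [0.5825, 0.1589, 0.1209]
tcp_rot: [179.6, -0.6, 82.0]
wrist_force: [4.1, 3.2, 7.1]
opening: 0.0164
grasp_force: 40.9
```

```bash
sed -i 's/P=np.array(\[-.0091,.0297\])/P=np.array([-.0091,.0320])/' f.py; python3 f.py 3 6 9 12 15 18 20
```

```text
26.0 tcp chest [-0.0114  0.2239  0.1209] g 91.3 r 0.1028 Frad 7.0 Ftan -3.8 Fy 3.7 open 0.01643945872529134 40.91977000236511
3.0 -0.0053 0.0003
6.0 -0.0106 0.0008
9.0 -0.0159 0.0016
12.0 -0.0212 0.0027
15.0 -0.0263 0.0041
18.0 -0.0314 0.0057
20.0 -0.0347 0.0069
```

>>> arm_command(series=[[0,-0.0053,-0.0007,0],[0,-0.0106,-0.0002,0],[0,-0.0159,0.0006,0],[0,-0.0212,0.0017,0],[0,-0.0263,0.0031,0]])

```text
time: 26.5
ee_pos: [0.555, 0.1627, 0.1156]
tcp_rot: [179.8, -0.6, 82.0]
wrist_force: [4.0, 4.5, 3.9]
opening: 0.0162
grasp_force: 41.5
```

```bash
python3 f.py 3 6 9 12 15 18 20
```

```text
26.5 tcp chest [-0.0391  0.224   0.1156] g 107.1 r 0.1019 Frad 2.7 Ftan -4.3 Fy 5.0 open 0.016170457256260134 41.51647210121155
3.0 -0.0051 0.0017
6.0 -0.01 0.0037
9.0 -0.0149 0.0059
12.0 -0.0196 0.0084
15.0 -0.0242 0.0111
18.0 -0.0287 0.0141
20.0 -0.0315 0.0162
```

>>> arm_command(series=[[0.001,-0.0051,0.0017,0],[0.001,-0.01,0.0037,0],[0.001,-0.0149,0.0059,0],[0.001,-0.0196,0.0084,0],[0.001,-0.0242,0.0111,0]])

```text
time: 27.0
ee_pos: [0.5311, 0.1663, 0.1042]
tcp_rot: [179.8, -0.5, 82.0]
wrist_force: [0.9, -0.5, -0.5]
opening: 0.0164
grasp_force: 41.1
```

```bash
python3 f.py 3 6 9 12 15 18 20
```

```text
27.0 tcp chest [-0.0633  0.2242  0.1042] g 122.2 r 0.1017 Frad -0.9 Ftan -0.5 Fy -0.4 open 0.016370216286547647 41.08471691608429
3.0 -0.0044 0.003
6.0 -0.0087 0.0062
9.0 -0.0128 0.0096
12.0 -0.0168 0.0132
15.0 -0.0205 0.017
18.0 -0.024 0.021
20.0 -0.0262 0.0238
```

>>> arm_command(series=[[0,-0.0044,0.003,0],[0,-0.0087,0.0062,0],[0,-0.0128,0.0096,0],[0,-0.0168,0.0132,0],[0,-0.0205,0.017,0]])

```text
time: 27.5
ee_pos: [0.5108, 0.1694, 0.0874]
tcp_rot: [179.8, -0.5, 82.0]
wrist_force: [-2.7, -1.9, 2.5]
opening: 0.0163
grasp_force: 40.6
```

```bash
python3 f.py 3 6 9 12 15 18 20
```

```text
27.5 tcp chest [-0.0839  0.2245  0.0874] g 137.2 r 0.1019 Frad 3.4 Ftan -0.2 Fy -2.3 open 0.01627805497652488 40.637152791023254
3.0 -0.0035 0.004
6.0 -0.0068 0.0082
9.0 -0.0099 0.0126
12.0 -0.0128 0.0171
15.0 -0.0154 0.0217
18.0 -0.0177 0.0265
20.0 -0.0192 0.0298
```

>>> arm_command(series=[[0,-0.004,0.004,0],[0,-0.0073,0.0082,0],[0,-0.0104,0.0126,0],[0,-0.0133,0.0171,0],[0,-0.0159,0.0217,0]])

```text
time: 28.0
ee_pos: [0.4954, 0.1718, 0.0655]
tcp_rot: [179.8, -0.5, 82.0]
wrist_force: [-0.9, -3.7, -1.7]
opening: 0.0167
grasp_force: 39.8
```

```bash
python3 f.py 3 6 8 9 10 11 12 13
```

```text
28.0 tcp chest [-0.0995  0.2247  0.0655] g 152.4 r 0.102 Frad -0.5 Ftan 1.6 Fy -3.8 open 0.016738015670807266 39.812471866607666
3.0 -0.0024 0.0048
6.0 -0.0044 0.0097
8.0 -0.0057 0.013
9.0 -0.0063 0.0147
10.0 -0.0068 0.0164
11.0 -0.0074 0.0181
12.0 -0.0079 0.0198
13.0 -0.0083 0.0215
```

Expect about 11–12° left; go 8° then feel in small steps.

>>> arm_command(series=[[-0.001,-0.0016,0.0032,0],[-0.001,-0.0031,0.0065,0],[-0.001,-0.0044,0.0097,0],[-0.001,-0.0057,0.013,0],[-0.001,-0.0057,0.013,0]])

```text
time: 28.5
ee_pos: [0.49, 0.1724, 0.0525]
tcp_rot: [179.8, -0.6, 82.0]
wrist_force: [0.5, 6.5, -4.0]
opening: 0.0163
grasp_force: 40.1
```

```bash
python3 f.py 1 2 3 4 5
python3 - <<'E'
from h import *
T=bot.camera("top")
for x in bot.mark_of("top","handle")[:1]: print(x["location"],x["confidence"],tc(atz(T,x["location"],.11)))
E
```

```text
28.5 tcp chest [-0.1049  0.2246  0.0525] g 160.3 r 0.1017 Frad -1.0 Ftan 3.9 Fy 6.5 open 0.016328274206984007 40.138097405433655
1.0 -0.0006 0.0017
2.0 -0.0011 0.0034
3.0 -0.0017 0.0051
4.0 -0.0022 0.0068
5.0 -0.0026 0.0085
```

>>> arm_command(series=[[0.0005,-0.0003,0.0009,0],[0.0005,-0.0006,0.0017,0],[0.0005,-0.0009,0.0025,0],[0.0005,-0.0011,0.0034,0],[0.0005,-0.0011,0.0034,0]])

```text
time: 29.1
ee_pos: [0.489, 0.1725, 0.0493]
tcp_rot: [179.8, -0.5, 82.0]
wrist_force: [0.6, 4.0, -5.2]
opening: 0.0163
grasp_force: 40.5
```

```bash
python3 f.py
```

```text
29.1 tcp chest [-0.1059  0.2246  0.0493] g 162.2 r 0.1016 Frad -1.6 Ftan 4.9 Fy 4.0 open 0.016260041189783005 40.470203161239624
```

>>> arm_command(series=[[0,-0.0003,0.0008,0],[0,-0.0005,0.0016,0],[0,-0.0008,0.0024,0],[0,-0.001,0.003,0],[0,-0.001,0.003,0]])

```text
time: 29.6
ee_pos: [0.4883, 0.1726, 0.0468]
tcp_rot: [179.7, -0.5, 82.0]
wrist_force: [-1.6, 3.1, -0.5]
opening: 0.0161
grasp_force: 40.5
```

```bash
python3 f.py
python3 - <<'E'
from h import *
T=bot.camera("top")
for x in bot.mark_of("top","handle")[:1]: print(x["location"],x["confidence"],tc(atz(T,x["location"],.11)))
E
```

```text
29.6 tcp chest [-0.1066  0.2246  0.0468] g 163.7 r 0.1016 Frad 1.8 Ftan 1.0 Fy 2.9 open 0.016147133528523427 40.50463020801544
[330.7, 254.9] 0.9 [-0.13101673  0.0034141   0.11      ]
```

>>> arm_command(series=[[0,-0.0001,0.0003,0],[0,-0.0002,0.0006,0],[0,-0.0002,0.0006,0],[0,-0.0002,0.0006,0],[0,-0.0002,0.0006,0]])

```text
time: 30.2
ee_pos: [0.4881, 0.1726, 0.0463]
tcp_rot: [179.7, -0.5, 82.0]
wrist_force: [1.8, -0.3, 1.8]
opening: 0.0162
grasp_force: 40.9
```

>>> arm_command(series=[[0,0,0,0],[0,0,0,0],[0,0,0,0],[0,0,0,0],[0,0,0,0]], hand=0.045)

```text
time: 30.7
ee_pos: [0.4878, 0.1727, 0.0459]
tcp_rot: [179.8, -0.5, 82.0]
wrist_force: [-0.3, 0.5, -0.7]
opening: 0.0447
grasp_force: 0.0
```

>>> arm_command(series=[[0,0,-0.02,0],[0,0,-0.05,0],[0,0,-0.09,0],[-0.01,-0.02,-0.13,0],[-0.02,-0.04,-0.17,0]])

```text
time: 31.2
ee_pos: [0.4439, 0.1568, 0.2169]
tcp_rot: [179.8, -0.5, 82.0]
wrist_force: [0.9, 0.0, -0.7]
opening: 0.0447
grasp_force: 0.0
```

Run:
```python
from h import *
st=bot.get_obs();T=bot.camera("top");S=bot.camera("scene");W=bot.camera("wrist");print(st["time"],st["ee_pos"],st["wrist_force"])
for t,z in(("handle",.11),("knob",.06)):
    for n,c in(("top",T),("scene",S)):
        for x in bot.mark_of(n,t)[:1]: print(t,n,x["location"],x["confidence"],tc(atz(c,x["location"],z)))
    for x in bot.mark_of("wrist",t)[:1]: print(t,"wrist",x["location"],x["confidence"],tc(watz(W,st,x["location"],z)))
cv2.imwrite("pics/end.png",np.hstack([cv2.resize(S["color"][130:310,170:400],(400,313)),cv2.resize(T["color"][130:290,220:420],(390,313))]))
```

```text
31.2 [0.4439128  0.15678889 0.21688689] [ 0.94884535  0.03592297 -0.69980719]
handle top [328.7, 255.7] 0.6 [-0.13389761  0.00819985  0.11      ]
knob top [256.1, 233.8] 0.65 [-0.10737699  0.20941214  0.06      ]
knob scene [318.2, 172.6] 0.57 [-0.103438    0.21498257  0.06      ]
knob wrist [361.1, 175.3] 0.64 [-0.11078745  0.21676871  0.06      ]
```

View pics/end.png

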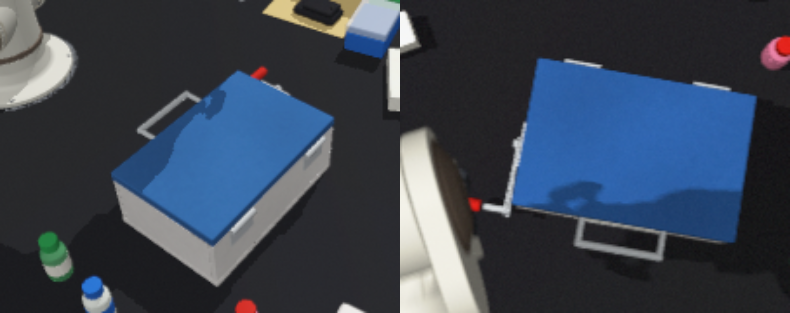

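```bash
sed '/^P=/,$d' fit.py > q.py; python3 q.py
```

```text
[[[361, 197], [294, 268], [235, 232], [305, 172]], [[290, 160], [402, 179], [391, 253], [278, 234]]]
```

Lid corners match the start to the pixel: fully shut.

```bash
python3 -c "
from workcell import bot
print(bot.job_done())"
```

```text
the job is handed in; nothing more can be done
None
```

The amber bottle stands in the middle front compartment, the lid is shut with the stay folded, and I handed the job in at about 31 s; no verdict came back. The camera shows the lid corners within a pixel of where they started, and the only unexplained reading was a 66 N wrist-force spike at 13.05 s, after which nothing looked moved.

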